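Clamp the spice jar with the ball knob

ROBOT

A 7-joint arm with a two-finger parallel gripper is mounted at the origin on a cart in front of the work surface, level with it; the furniture and walls round the work are solid. World frame = base frame: x ahead of the robot, y to its left, z up, the work surface at z = 0. Lengths are in m, angles in rad, forces in N, time in s.
With the tool pointing down it reaches from about 0.35 to 0.9 m from the base axis. Payload 8.1 kg.
Tool frame: the origin (TCP) lies at the very end of the fingers, on their centre line; the grasp point (between the pads) lies 19 mm behind it (arm.tcp_to_grasp is the z of the grasp point in the tool frame, in m); z points along the fingers, y is the line along which they close (so a half turn about z gives the same grasp; the last joint's range is limited). The gripper opens to 92 mm and grips with 3 to 60 N. Pads are 19 mm wide; open, the fingers measure 130 mm over their backs; the gripper's body (75 mm by 190 mm) begins 47 mm behind the grasp point.
Start: joints at [-1.249, 0.434, 0.025, 1.573, -0.012, 1.134, -0.075], TCP at [0.258, 0.569, 0.204] pointing down, gripper open.
Joint ranges: [-2.62, 2.62], [-0.44, 2.09], [-1.27, 1.32], [0.08, 2.57], [-1.32, 4.46], [0.12, 2], [-2.74, 2.74]. Speed limits (rad/s): [2.22, 2.22, 3.01, 3.01, 3.14, 3.14, 3.14].

INTERFACE

Orientations are given as a rotation vector (axis times angle).
In Python, from cell import readout, vision, sign_off, arm gives the robot as it stands. The module is installed in compiled form; this text tells all that it offers.
- The arm moves only by the shell command python3 -m creep 'ROWS' [FORCE]. ROWS is JSON, a list of rows, each a list of 5 numbers: the shift along the tool's x, y, z in units of 4 cm (1.0 is 4 cm), then the turn about the tool's z in units of 4 degrees (1.0 is 4 degrees), then the opening, from 0 (shut) to 1 (fully open). A call has 1 to 12 rows; each row shifts and turns the commanded pose from where the row before left it, along the tool's axes as they then stand; what a row does not reach is not made up. A row lasts 1/8 s, in which the tool goes at most 62.5 mm and 10.7 degrees, less where a joint would pass 70% of its speed; a pose out of reach is approached as far as the arm can. A call with a number of a shift or a turn outside -1 to 1 is refused whole. A call with a gripper value outside its range is refused whole. The fingers move at their own pace and stop on an object; FORCE is the grip in N (left out, the last holds). Time passes only in rows, so rows that do not move let the fingers close. It gives the time, the measured TCP pose, the force, the opening and the grip force at its end, in the units of the state.
- readout.observe(): the state, without advancing time (a new reading comes with each control period).
- vision.get_image(name): name is "side" or "top"; returns a dict with "pixels" (384x512x3 uint8, blue, green, red), "z_map" (384x512 float32, m along the optical axis (not along the pixel's ray), 0 where there is no reading), "camera_matrix" (3x3 intrinsics, pixels), "position" and "rotation" of the camera in the world. Camera axes: x right, y up, looking along -z (the intrinsics and any distortion apply to the point x, -y, -z); pixel columns grow to the right and rows downward; lengths in m; the calibration is good to about 2 mm. A picture is of the moment at which its call begins.
- sign_off(): hands the job in; it is judged then, once.
The state is a dict: "clock": time; "joints": joint angles; "dq": joint speeds; "joint_efforts": joint torques, N m; "position": TCP position; "ee_rot": TCP orientation; "force": force on the tool from outside, world axes, zero at the start; "ft_torque": the same for the moment, N m; "width": opening from 0.0 (shut) to 1.0 (fully open); "gripper_force": force on a finger pad.
Only numpy, scipy, OpenCV 4.12 (cv2) and the standard library are available. Lean on these libraries where they do the work, as an engineer would, in place of code of your own. Each camera call takes 0.05 s, during which the arm holds its last target. There are 200 camera calls.

TASK

Take the small spice jar that stands near the front edge, left of the jar clamp, and stand it upright on the clamp, between the V jaw and the round cam, and let go of it. Then turn the clamp's smooth ball knob clockwise, without touching the cam itself, until the cam holds the jar firmly in the V; the jar is glass, so nip it up by feel and do not force the knob. Leave the other things on the worktop undisturbed.

Things in the scene. Friction and masses are not known exactly. Their poses are not given: they have to be found in the camera images.
- spice_jar: Small round glass spice jar with a green screw cap, 46 mm across the cap, 44 mm across the glass, 106 mm tall, 0.1 kg, glass slippery, cap not; loose, left (+y) of the clamp, near the front (a like jar is far off in the back left corner). Origin: centre of its underside; z up along its axis. More than 28 N from the cam is too much for it; under 10 N it is not held.
- clamp: Base plate of the jar clamp, aluminium, 120 (x) x 215 (y) x 12 mm, fixed; place and yaw vary. Origin: centre of its underside; z up. The jar must stand on its upper face (z = 12 mm). On its line x = 0 lie the knob's shaft (y = -50 mm), the jar's place and, beyond, the V jaw.
- vee: Grey V jaw of the clamp, axes as the clamp's, 60 mm wide (x), top 60 mm above the worktop. It gives on stiff springs (15 N/mm, to +y) on a carriage that is bolted in a slot, so its distance to the knob varies by some mm. Origin: on the V's inner corner line, at the plate's upper face. The V (120 degrees) opens to -y, towards the cam; its wings reach to y = -17 mm.
- jar_seat (a point): On the plate's upper face: where the jar's axis comes to stand when seated in the V (25 mm before the V's corner, on the clamp's line). Axes as the clamp's. Until the knob is turned the jar has 10 to 20 mm of play along y, so it goes in well about 6 mm before this point (y = -6 mm); the cam then pushes it home.
- knob_ball (a point): Centre of the smooth black ball knob, 44 mm diameter, on an upright 14 mm steel shaft, 165 mm above the worktop; the jar in its place ends at 118 mm. It turns about the vertical through this point. It slips (friction about 0.28) unless the pads bear on its widest part, at this height, with a grip of 60 to 90 N; at 20 N it slips before the jar is held.
- knob (a joint): Turn of knob and cam, rad, 0 (cam drawn back) to 2.9, growing clockwise seen from above (tightening). Starts at 0 to 0.4; the cam meets the jar between 1.3 and 2.2. The shaft drags with 0.26 N m, so it stays where left. From contact each newton on the jar adds 0.02 N m (aim for 15 to 20 N, 0.3 to 0.4 N m above free turning); 0.1 rad adds about 15 N.
- cam: Round grey eccentric cam disc on the shaft under the knob, 110 mm diameter, 24 to 50 mm above the worktop, its middle 12 mm off the shaft: away from the V at joint value 0, swinging towards it as the knob turns. Origin: on the shaft's axis at the worktop's height. It must not be touched by the fingers.
- shaker: Bystander: glass shaker with a grey top, 44 mm across, 90 mm tall, loose. Origin: centre of its underside.
- mug: Bystander: mug, 92 x 123 x 95 mm, loose, at the back. Origin: centre of its underside.
- glass: Bystander: drinking glass, 76 mm across, 86 mm tall, loose, at the back. Origin: centre of its underside.
Things that resemble listed ones, but are neither listed nor needed, are in the scene too. What is shaped like the spice_jar but red is not meant.

How it is judged:
On the way:
1. the spice jar stands upright on the plate between V jaw and cam, let go (z of spice_jar in the frame of clamp between 0.008 and 0.017 m and angle between spice_jar's own z axis and vertical below 0.1 rad and y of spice_jar in the frame of vee between -0.06 and -0.018 m and horizontal distance between spice_jar and vee below 0.055 m and contact force between the fingers and spice_jar below 0.2 N), for 0.2 s.
At the end, for the whole second after the job is handed in: The spice jar stands upright (within 0.1 rad) on the clamp's plate, seated in the V (axis within 30 mm of its corner), pressed by the cam with more than 10 N and by the V jaw with more than 8 N, at rest (z of spice_jar in the frame of clamp between 0.008 and 0.017 m and angle between spice_jar's own z axis and vertical below 0.1 rad and y of spice_jar in the frame of vee between -0.06 and -0.018 m and horizontal distance between spice_jar and vee below 0.03 m and contact force between cam and spice_jar above 10 N and contact force between vee and spice_jar above 8 N and linear speed of spice_jar below 0.01 m/s); the robot touches nothing.
It fails at once if the cam squeezes the jar with more than 28 N (contact force between cam and spice_jar above 28 N).
It fails at once if the fingers touch the cam (contact force between the fingers and cam above 0.5 N).
It fails at once if a bystander (shaker, mug or glass) is moved by more than 30 mm (distance of any of shaker, mug, glass from where it was at the start of the episode above 0.03 m).
It also fails if it takes over 69 s, if anything falls off the work surface, if the arm or the gripper's body presses on something with over 40 N, if the wrist force passes 120 N, or if a joint passes its speed limit or range.

## Working session

There is one attempt and no reset: what is moved stays moved. The work goes in short steps, Python scripts to look and compute and a shell command to move; the robot and the scene stay as the last step left them, time stands still between calls to the robot, and variables do not carry over. Pictures are saved under pics/ and viewed, at most 10 in all, crops included, and the job is handed in when it is done.

```bash
mkdir -p pics; cat > h.py <<'E'
import numpy as np, cv2
from cell import readout, vision, sign_off, arm
def cap(n):
    d=vision.get_image(n); np.savez('last_'+n,**{k:np.array(v) for k,v in d.items() if not isinstance(v,str)}); return d
def load(n): return dict(np.load('last_'+n+'.npz'))
def w(d,u,v,z=None):
    K=np.array(d['camera_matrix']);R=np.array(d['rotation']);p=np.array(d['position'])
    r=np.array([(u-K[0,2])/K[0,0],-(v-K[1,2])/K[1,1],-1.])
    if z is None: return p+R@(r*d['z_map'][int(v),int(u)])
    q=R@r; return p+q*(z-p[2])/q[2]
E
python3 - <<'E'
from h import *
for n in('top','side'):
    d=cap(n); cv2.imwrite(f'pics/{n}0.png',d['pixels']); print(n,d['position'],d['rotation'],d['camera_matrix'],[k for k in d])
print(readout.observe(), arm.tcp_to_grasp)
E
```

```text
top [0.45310853 0.39785516 1.3354264 ] [ 0.07270226 -0.08025248 -1.54387354] [[462.53813924   0.         260.44137586]
 [  0.         462.53813924 187.96946942]
 [  0.           0.           1.        ]] ['pixels', 'z_map', 'camera_matrix', 'position', 'rotation']
side [0.34080986 1.27695351 0.74974199] [ 0.17593122 -1.35257878 -2.60999615] [[352.0583537    0.         255.6880646 ]
 [  0.         352.0583537  185.64721718]
 [  0.           0.           1.        ]] ['pixels', 'z_map', 'camera_matrix', 'position', 'rotation']
{'clock': 0.1, 'joints': array([-1.24858821,  0.43517039,  0.0249753 ,  1.57398431, -0.01159745,
        1.13395692, -0.07510831]), 'dq': array([ 9.18948578e-04, -1.49514281e-04, -1.44202094e-04, -2.49514245e-03,
        3.41466199e-05, -1.12532902e-03,  4.05931463e-04]), 'joint_efforts': array([ 4.48856808e-03, -6.69120598e+01,  9.88918506e-01, -3.15152586e+01,
       -6.04969449e-02,  3.73922533e-02,  2.45034649e-06]), 'position': array([0.25745066, 0.56900234, 0.20302128]), 'ee_rot': array([-6.62366222e-01, -3.07080647e+00,  2.14312886e-03]), 'force': array([-0.1895874 ,  0.61306841, -0.07543459]), 'ft_torque': array([0.00025606, 0.00295935, 0.01895828]), 'gripper_force': 0.0, 'width': 1.0004532957174055} -0.0188
```

View pics/top0.png

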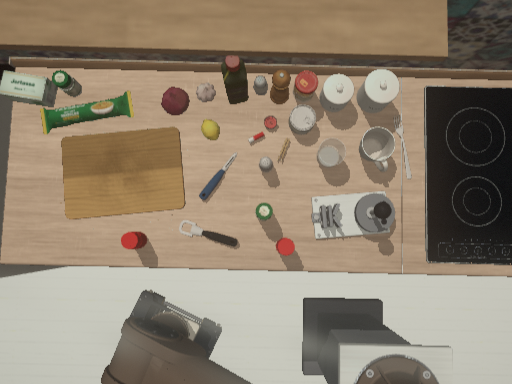

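View pics/side0.png

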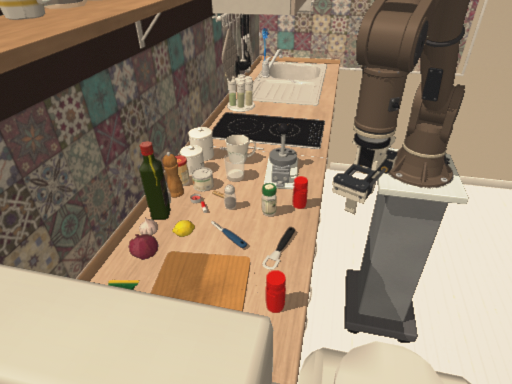

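Candidates: the green cap at top (264,212), a green cap in the back left corner (62,78), and red ones at (286,247) and (133,240). The one at (264,212) fits: it is green, near the front and left of the clamp (plate at 352,215, V at 329,216, knob at 382,210). The shaker is at (266,163). I'll confirm in a crop.

```bash
sed -i 's/^def cap/from scipy.spatial.transform import Rotation as Ro\ndef cap/; s/R=np.array(d\[.rotation.\])/R=Ro.from_rotvec(d["rotation"]).as_matrix()/' h.py
python3 - <<'E'
from h import *
d=load('top'); c=d['pixels'][150:265,240:400]; cv2.imwrite('pics/crop1.png',cv2.resize(c,None,fx=5,fy=5,interpolation=cv2.INTER_CUBIC))
for n,u,v,z in[('jar',264,212,.106),('jar',264,212,None),('knob',382,210,None),('knob',382,210,.187),('shaker',266,163,.09),('red',286,247,None),('wood',230,260,None),('plate',320,200,None)]: print(n,w(d,u,v,z).round(4))
E
```

```text
jar [0.5098 0.3824 0.106 ]
jar [0.5099 0.3824 0.1047]
knob [0.5187 0.0892 0.1836]
knob [0.5185 0.0901 0.187 ]
shaker [0.6439 0.38   0.09  ]
red [0.4191 0.3224 0.1114]
wood [0.3752 0.4747 0.0005]
plate [0.5529 0.221  0.0094]
```

View pics/crop1.png

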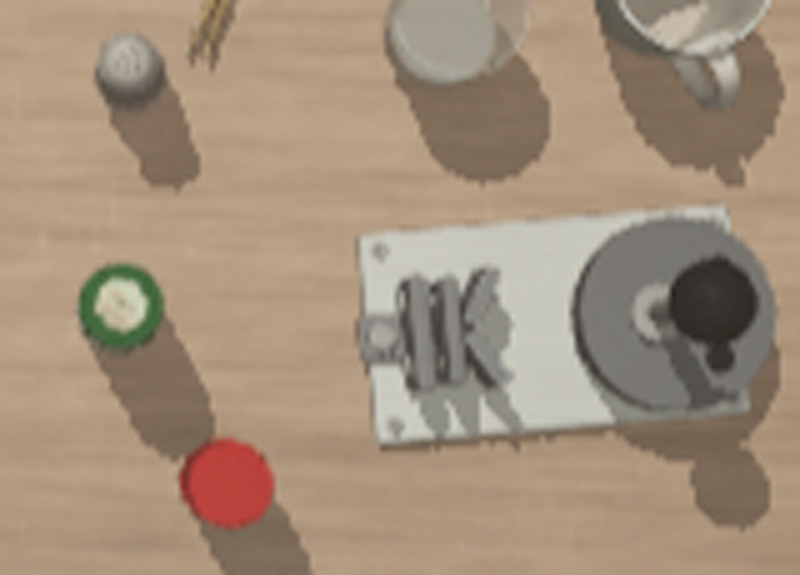

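The crop confirms it: green cap at crop (121,307), distinct from the red jar at (228,483). The plate corners are (358,237), (725,207), (748,410) and (380,443), the V tips are near (492,270) and (505,385), and the ball is at (713,300).

```bash
python3 - <<'E'
from h import *
d=load('top'); f=lambda a,b,z:w(d,240+a/5-.4,150+b/5-.4,z)
C=np.array([f(358,237,.012),f(725,207,.012),f(748,410,.012),f(380,443,.012)]);print(C.round(4))
print('sizes',np.linalg.norm(C-np.roll(C,-1,0),axis=1)); c=C.mean(0)
ey=(C[0]+C[3]-C[1]-C[2]);ey/=np.linalg.norm(ey); ex=np.array([ey[1],-ey[0],0])
yaw=np.arctan2(ey[1],ey[0]);print('ey',ey,'yaw clamp',yaw-np.pi/2,'c',c)
k=f(713,300,.165);print('knob',k, 'local',(k-c)@ex,(k-c)@ey)
print('jar',f(121,307,.106))
# depth points at V top & jar top & ball
P=[]
for v in range(185,240):
    for u in range(300,400): P.append(w(d,u,v))
P=np.array(P);L=np.c_[(P-c)@ex,(P-c)@ey,P[:,2]]
m=(L[:,2]>.05)&(L[:,2]<.07)&(L[:,1]>0); V=L[m]*1000
for a in V[np.argsort(V[:,0])].round(0).astype(int)[::1]: print(tuple(a[:2].tolist()),end=' ')
b=L[(L[:,2]>.16)]; print('\nball pts',b.mean(0),b.min(0),b.max(0))
J=np.array([w(d,u,v) for v in range(195,230) for u in range(250,280)]);J=J[(J[:,2]>.098)];print('jar top',J.mean(0),(J.min(0)+J.max(0))/2,len(J))
E
```

```text
[[0.5606 0.2467 0.012 ]
 [0.5834 0.0357 0.012 ]
 [0.4674 0.0227 0.012 ]
 [0.4433 0.2325 0.012 ]]
sizes [0.21227914 0.11676175 0.21121688 0.11815676]
ey [-0.1104721   0.99387923  0.        ] yaw clamp 0.11069804563940044 c [0.51369178 0.13440183 0.012     ]
knob [0.52081869 0.08369926 0.165     ] local 0.001482072349159066 -0.051179550116175795
jar [0.51244174 0.38296869 0.106     ]
(-31, 41) (-30, 44) (-30, 79) (-30, 81) (-30, 84) (-28, 38) (-28, 40) (-28, 43) (-28, 76) (-27, 79) (-27, 82) (-27, 84) (-27, 87) (-26, 62) (-26, 65) (-26, 68) (-25, 37) (-25, 40) (-25, 43) (-25, 75) (-25, 46) (-25, 79) (-24, 48) (-24, 81) (-24, 84) (-24, 87) (-23, 60) (-23, 62) (-23, 65) (-23, 68) (-23, 37) (-22, 40) (-22, 42) (-22, 45) (-22, 78) (-22, 48) (-22, 81) (-21, 50) (-21, 84) (-21, 86) (-20, 61) (-20, 64) (-20, 67) (-20, 69) (-20, 40) (-19, 43) (-19, 46) (-19, 77) (-19, 48) (-19, 81) (-19, 51) (-19, 83) (-18, 62) (-18, 64) (-17, 68) (-17, 69) (-17, 42) (-16, 45) (-16, 77) (-16, 48) (-16, 81) (-16, 52) (-16, 83) (-16, 85) (-15, 61) (-15, 64) (-15, 67) (-14, 69) (-14, 45) (-14, 78) (-14, 48) (-13,
[... 1346 characters left out ...]
8) (21, 60) (21, 64) (21, 66) (22, 69) (22, 41) (22, 44) (23, 80) (23, 76) (23, 46) (23, 50) (23, 81) (23, 51) (23, 84) (23, 87) (24, 63) (24, 59) (24, 65) (24, 68) (25, 38) (25, 40) (25, 44) (25, 47) (25, 76) (26, 79) (26, 82) (26, 48) (26, 85) (26, 87) (26, 60) (26, 63) (27, 66) (27, 68) (27, 37) (28, 40) (28, 43) (28, 76) (28, 46) (28, 79) (29, 81) (29, 84) (29, 59) (29, 63) (30, 66) (30, 37) (30, 67) (30, 41) (31, 43) (31, 79) (31, 81) (31, 84) (32, 87) (33, 37) (33, 40) (33, 43) (34, 44) 
ball pts [-0.00223605 -0.01624129  0.29219334] [-0.03110819 -0.07180687  0.16095859] [0.02338887 0.26853356 1.3354264 ]
jar top [0.51331257 0.38330302 0.13130886] [0.49491158 0.38256126 0.71679766] 235
```

```bash
cat >> h.py <<'E'
EY=np.array([-.1105,.9939,0]);EX=np.array([.9939,.1105,0])
def go(t,yaw_y=None):
    s=readout.observe(); R=Ro.from_rotvec(s['ee_rot']).as_matrix()
    d=R.T@(np.array(t)-s['position'])/.04
    yaw=np.degrees(np.arctan2(R[1,1],R[0,1])); 
    print('t',s['clock'],'pos',s['position'].round(4),'tilt',R[2,2].round(4),'yawy',yaw.round(2),'w',round(s['width'],3),'gf',round(s['gripper_force'],1),'F',s['force'].round(2),'M',s['ft_torque'].round(3),'j',s['joints'].round(2))
    print('rows shift',d.round(3), '' if yaw_y is None else ('turn',round(((yaw-yaw_y+180)%360-180)/4,2)))
E
python3 -m creep '[[0,0,0,1,1],[0,0,0,1,1],[0,0,0,1,1],[0,0,0,1,1],[0,0,0,1,1],[0,0,0,1,1],[0,0,0,1,1],[0,0,0,1,1],[0,0,0,1,1],[0,0,0,1,1],[0,0,0,1,1],[0,0,0,1,1]]'
python3 -m creep '[[0,0,0,1,1],[0,0,0,1,1],[0,0,0,0.85,1],[0,0,0,0,1],[0,0,0,0,1]]' 
python3 -c "
from h import *; go([.5124,.383,.16],6.34)"
```

```text
clock: 1.6
position: [0.2575, 0.5691, 0.2033]
ee_rot: [1.857, 2.534, -0.001]
force: [-0.0, 0.0, -0.0]
width: 1.0
gripper_force: 0.0
clock: 2.22
position: [0.2575, 0.5694, 0.2035]
ee_rot: [2.095, 2.341, -0.0]
force: [-0.4, -0.5, 0.7]
width: 0.999
gripper_force: 0.0
t 2.225 pos [0.2575 0.5694 0.2035] tilt -1.0 yawy 6.34 w 0.999 gf 0.0 F [-0.42 -0.54  0.67] M [-0.11   0.037 -0.025] j [-1.41  0.44  0.26  1.59 -0.12  1.13 -1.01]
rows shift [-5.333  5.819  1.089] ('turn', np.float64(-0.0))
```

```bash
python3 -m creep '[[-0.45,0.49,0,0,1],[-0.45,0.49,0,0,1],[-0.45,0.49,0,0,1],[-0.45,0.49,0,0,1],[-0.45,0.49,0,0,1],[-0.45,0.49,0,0,1],[-0.45,0.49,0,0,1],[-0.45,0.49,0,0,1],[-0.45,0.49,0,0,1],[-0.45,0.49,0,0,1],[-0.45,0.49,0,0,1],[-0.35,0.4,0.5,0,1]]'
python3 -m creep '[[0,0,0,0,1],[0,0,0,0,1],[0,0,0,0,1]]' 
python3 - <<'E'
from h import *
go([.5124,.383,.078],6.34)
d=cap('side');c=d['pixels'][150:240,220:340];cv2.imwrite('pics/s1.png',cv2.resize(c,None,fx=6,fy=6,interpolation=cv2.INTER_CUBIC))
E
```

```text
clock: 3.72
position: [0.5129, 0.3836, 0.185]
ee_rot: [2.096, 2.339, 0.005]
force: [0.1, -0.8, -0.4]
width: 1.001
gripper_force: 0.0
clock: 4.1
position: [0.5102, 0.3853, 0.1844]
ee_rot: [-2.094, -2.341, -0.002]
force: [0.7, 0.3, -0.3]
width: 0.998
gripper_force: 0.0
t 4.1 pos [0.5102 0.3853 0.1844] tilt -1.0 yawy 6.37 w 0.998 gf 0.0 F [ 0.68  0.27 -0.34] M [-0.05   0.085 -0.002] j [-0.94  0.48  0.32  1.58 -0.16  1.11 -0.47]
rows shift [-0.066  0.047  2.661] ('turn', np.float64(0.01))
```

View pics/s1.png

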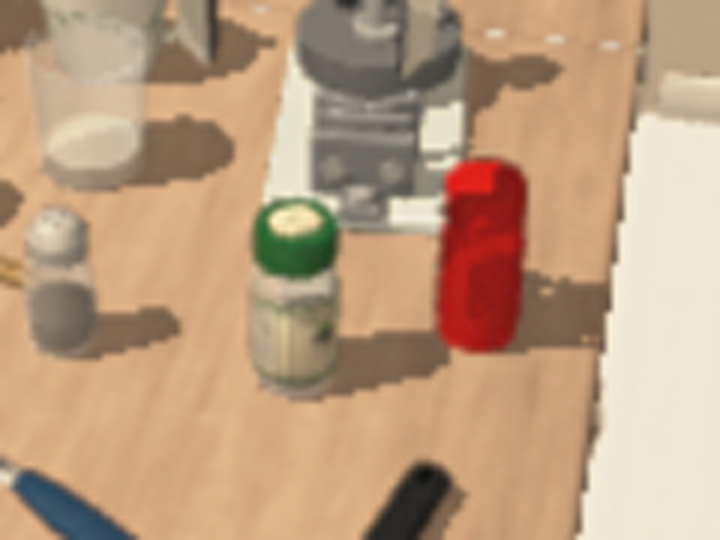

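The jar stands directly below the fingers. Its cap spans about the top 27 mm (crop rows 205–275), with clearance to the red one. Next I descend and grip the cap.

```bash
python3 -m creep '[[-0.06,0.05,0.4,0,1],[0,0,0.5,0,1],[0,0,0.5,0,1],[0,0,0.5,0,1],[0,0,0.5,0,1],[0,0,0.35,0,1],[0,0,0,0,1],[0,0,0,0,1]]'
python3 -m creep '[[0,0,0,0,0.3],[0,0,0,0,0.3],[0,0,0,0,0.3],[0,0,0,0,0.3],[0,0,0,0,0.3],[0,0,0,0,0.3]]' 20
python3 -c "
from h import *; go([.5124,.383,.16],6.34)"
```

```text
clock: 5.15
position: [0.5136, 0.382, 0.0742]
ee_rot: [2.097, 2.339, 0.001]
force: [1.0, -0.1, -1.2]
width: 1.002
gripper_force: 0.0
clock: 5.9
position: [0.5133, 0.3818, 0.0738]
ee_rot: [2.097, 2.339, 0.0]
force: [-0.3, -0.7, 0.2]
width: 0.484
gripper_force: 20.0
t 5.9 pos [0.5133 0.3818 0.0738] tilt -1.0 yawy 6.25 w 0.484 gf 20.0 F [-0.33 -0.69  0.22] M [-0.083 -0.018  0.045] j [-0.91  0.59  0.29  1.69 -0.21  0.89 -0.43]
rows shift [ 0.033 -0.019 -2.156] ('turn', np.float64(-0.02))
```

```bash
python3 -m creep '[[0,0,-0.5,0,0.3],[0,0,-0.5,0,0.3],[0,0,-0.5,0,0.3],[0,0,-0.5,0,0.3],[0,0,-0.5,0,0.3],[0,0,0,0,0.3]]'
python3 -m creep '[[-0.3,-0.06,0,0,0.3],[-0.5,-0.06,0,0,0.3],[-0.5,-0.06,0,0,0.3],[-0.5,-0.06,0,0,0.3],[-0.5,-0.06,0,0,0.3],[-0.5,-0.06,0,0,0.3],[-0.5,-0.06,0,0,0.3],[-0.5,-0.06,0,0,0.3],[-0.5,-0.06,0,0,0.3],[-0.5,-0.06,0,0,0.3],[-0.5,-0.04,0,0,0.3],[-0.33,0,0,0,0.3]]'
python3 -m creep '[[0,0,0,0,0.3],[0,0,0,0,0.3],[0,0,0,0,0.3],[0,0,0,0,0.3]]' 
python3 - <<'E'
from h import *
go([.5129,.155,.086],6.34)
a=cap('side')['pixels'][110:220,230:340];b=cap('top')['pixels'][165:275,300:410]
cv2.imwrite('pics/s2.png',cv2.resize(np.hstack([a,b]),None,fx=3.6,fy=3.6,interpolation=cv2.INTER_CUBIC))
E
```

```text
clock: 6.65
position: [0.5139, 0.3823, 0.175]
ee_rot: [2.097, 2.339, 0.004]
force: [0.6, -0.3, -1.2]
width: 0.486
gripper_force: 20.0
clock: 8.15
position: [0.5124, 0.1536, 0.1738]
ee_rot: [2.098, 2.338, 0.0]
force: [-0.1, 1.6, -1.3]
width: 0.48
gripper_force: 20.0
clock: 8.65
position: [0.5122, 0.1557, 0.1737]
ee_rot: [-2.096, -2.34, -0.0]
force: [-0.1, -0.4, -0.4]
width: 0.481
gripper_force: 20.0
t 8.65 pos [0.5122 0.1557 0.1737] tilt -1.0 yawy 6.31 w 0.481 gf 20.0 F [-0.14 -0.39 -0.39] M [-0.082  0.017  0.034] j [-0.68  0.32  0.37  1.85 -0.14  0.99 -0.14]
rows shift [-0.02   0.015  2.192] ('turn', np.float64(-0.01))
```

View pics/s2.png

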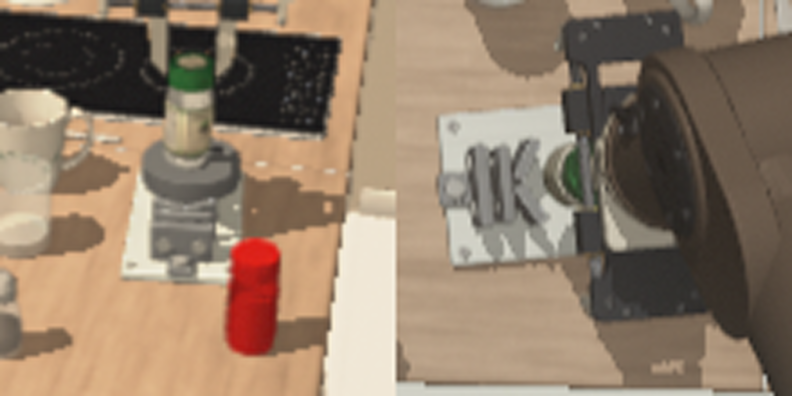

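The jar hangs upright just in front of the V (jar at side crop 190,105; top crop 572,175). I'll lower it, slowing near the end.

```bash
python3 -m creep '[[-0.02,0.02,0.3,0,0.3],[0,0,0.4,0,0.3],[0,0,0.4,0,0.3],[0,0,0.4,0,0.3],[0,0,0.3,0,0.3],[0,0,0.2,0,0.3],[0,0,0.1,0,0.3],[0,0,0,0,0.3],[0,0,0,0,0.3]]'
python3 -m creep '[[0,0,0.05,0,0.3],[0,0,0.04,0,0.3],[0,0,0,0,0.3],[0,0,0,0,0.3]]' 
python3 -c "
from h import *; go([.5129,.155,.0858],6.34)"
```

```text
clock: 9.88
position: [0.5135, 0.1545, 0.0902]
ee_rot: [2.097, 2.339, 0.001]
force: [0.2, -0.3, -0.9]
width: 0.482
gripper_force: 20.0
clock: 10.38
position: [0.5131, 0.1544, 0.0861]
ee_rot: [-2.097, -2.339, 0.0]
force: [0.3, 0.1, -1.6]
width: 0.487
gripper_force: 20.0
t 10.375 pos [0.5131 0.1544 0.0861] tilt -1.0 yawy 6.26 w 0.487 gf 20.0 F [ 0.29  0.13 -1.61] M [-0.132  0.077 -0.019] j [-0.64  0.43  0.34  1.95 -0.2   0.79 -0.09]
rows shift [ 0.015 -0.004  0.008] ('turn', np.float64(-0.02))
```

```bash
python3 -m creep '[[0,0,0.02,0,0.3],[0,0,0,0,0.3],[0,0,0,0,0.5],[0,0,0,0,0.55],[0,0,0,0,0.65],[0,0,0,0,0.85],[0,0,0,0,0.85],[0,0,0,0,0.85]]'
python3 -m creep '[[0,0,-0.3,0,0.9],[0,0,-0.5,0,0.9],[0,0,-0.5,0,1],[0,0,-0.5,0,1],[0,0,-0.5,0,1],[0,0,-0.5,0,1],[0,0,-0.3,0,1],[0,0,0,0,1]]' 
python3 -c "
from h import *; go([.5208,.0837,.21],6.34)"
```

```text
clock: 11.38
position: [0.5132, 0.1544, 0.0854]
ee_rot: [2.097, 2.339, 0.0]
force: [0.4, -0.1, 0.9]
width: 0.845
gripper_force: 0.0
clock: 12.38
position: [0.5137, 0.1546, 0.2103]
ee_rot: [2.097, 2.339, 0.003]
force: [-0.1, -0.3, -0.9]
width: 0.998
gripper_force: 0.0
t 12.375 pos [0.5137 0.1546 0.2103] tilt -1.0 yawy 6.26 w 0.998 gf 0.0 F [-0.1  -0.3  -0.88] M [-0.126  0.056  0.042] j [-0.69  0.29  0.38  1.81 -0.12  1.07 -0.15]
rows shift [-1.781 -0.016  0.007] ('turn', np.float64(-0.02))
```

```bash
python3 -m creep '[[-0.4,0,0,0,1],[-0.5,0,0,0,1],[-0.5,0,0,0,1],[-0.37,0,0,0,1],[0,0,0,-1,1],[0,0,0,-1,1],[0,0,0,-1,1],[0,0,0,-1,1],[0,0,0,-1,1],[0,0,0,-1,1],[0,0,0,0,1],[0,0,0,0,1]]'
python3 - <<'E'
from h import *
go([.5208,.0842,.146])
a=cap('side')['pixels'][100:190,250:330];b=cap('top')['pixels'][165:255,310:390]
cv2.imwrite('pics/s3.png',cv2.resize(np.hstack([a,b]),None,fx=5,fy=5,interpolation=cv2.INTER_CUBIC))
E
```

```text
clock: 13.88
position: [0.5208, 0.0837, 0.2091]
ee_rot: [-1.567, -2.723, 0.0]
force: [1.1, -0.5, -0.4]
width: 1.0
gripper_force: 0.0
t 13.875 pos [0.5208 0.0837 0.2091] tilt -1.0 yawy 30.15 w 1.0 gf 0.0 F [ 1.14 -0.55 -0.36] M [-0.007  0.022 -0.049] j [-0.52  0.27  0.33  1.82 -0.1   1.06  0.37]
rows shift [0.01  0.008 1.577]
```

View pics/s3.png

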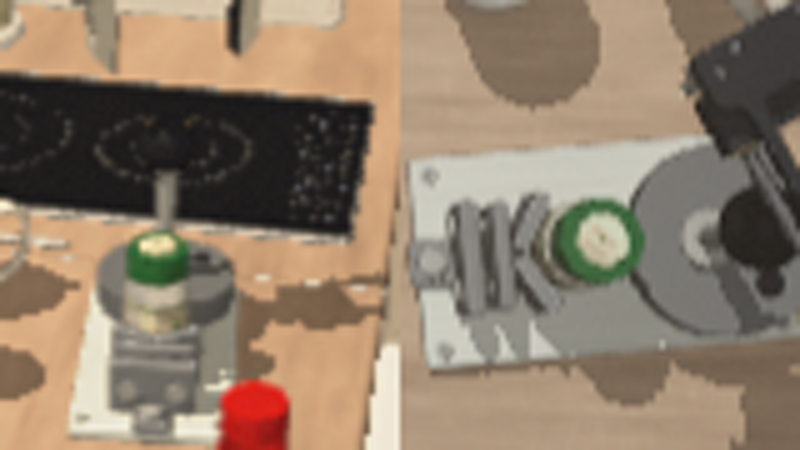

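The jar stands upright between V and cam (side crop 157,280; top crop 600,240), and the ball (top crop 760,230) is where I expected. Next I descend on the ball and grip.

```bash
python3 -m creep '[[0,0,0.3,0,1],[0,0,0.4,0,1],[0,0,0.4,0,1],[0,0,0.3,0,1],[0,0,0.18,0,1],[0,0,0,0,1],[0,0,0,0,1]]'
python3 -m creep '[[0,0,0,0,0.4],[0,0,0,0,0.4],[0,0,0,0,0.4],[0,0,0,0,0.4],[0,0,0,0,0.3],[0,0,0,0,0.3],[0,0,0,0,0.3]]' 60
python3 -c "
from h import *; go([.5208,.0842,.146])"
```

```text
clock: 14.85
position: [0.5212, 0.0841, 0.1465]
ee_rot: [1.564, 2.724, 0.001]
force: [-0.2, -0.5, 0.2]
width: 0.997
gripper_force: 0.0
clock: 15.72
position: [0.5217, 0.0845, 0.1462]
ee_rot: [1.564, 2.724, 0.002]
force: [5.4, 3.1, -4.7]
width: 0.432
gripper_force: 58.5
t 15.725 pos [0.5217 0.0845 0.1462] tilt -1.0 yawy 30.27 w 0.432 gf 58.5 F [ 5.38  3.12 -4.71] M [ 0.451 -1.054 -0.08 ] j [-0.51  0.34  0.32  1.9  -0.13  0.92  0.4 ]
rows shift [ 0.004 -0.023  0.005]
```

```bash
python3 -m creep '[[0,0.02,0,0,0.3],[0,0,0,0.5,0.3],[0,0,0,0.5,0.3],[0,0,0,0.5,0.3],[0,0,0,0.5,0.3],[0,0,0,0.5,0.3],[0,0,0,0.5,0.3]]'
python3 -c "
from h import *; go([.5208,.0842,.146])"
python3 -m creep '[[0,0,0,0.5,0.3],[0,0,0,0.5,0.3],[0,0,0,0.5,0.3],[0,0,0,0.5,0.3],[0,0,0,0.5,0.3],[0,0,0,0.5,0.3]]'
python3 -c "
from h import *; go([.5208,.0842,.146])"
```

```text
clock: 16.6
position: [0.5218, 0.0845, 0.1462]
ee_rot: [1.844, 2.543, 0.001]
force: [4.7, 1.0, -3.0]
width: 0.432
gripper_force: 58.7
t 16.6 pos [0.5218 0.0845 0.1462] tilt -1.0 yawy 18.12 w 0.432 gf 58.7 F [ 4.71  0.99 -3.05] M [ 0.328 -0.931  0.339] j [-0.54  0.34  0.37  1.9  -0.15  0.92  0.21]
rows shift [-0.001 -0.025  0.005] 
clock: 17.35
position: [0.5219, 0.0845, 0.1462]
ee_rot: [2.099, 2.337, 0.001]
force: [5.0, 0.8, -4.2]
width: 0.429
gripper_force: 58.6
t 17.35 pos [0.5219 0.0845 0.1462] tilt -1.0 yawy 6.12 w 0.429 gf 58.6 F [ 5.04  0.84 -4.22] M [ 0.284 -1.097  0.347] j [-0.58  0.35  0.42  1.91 -0.17  0.92  0.03]
rows shift [-0.006 -0.027  0.005]
```

```bash
cat > chk.py <<'E'
from h import *; import sys
s=readout.observe();R=Ro.from_rotvec(s['ee_rot']).as_matrix()
print(round(s['clock'],2),'yaw',np.degrees(np.arctan2(R[1,1],R[0,1])).round(2),'Mz',s['ft_torque'][2].round(3),'F',s['force'].round(1),'j7',s['joints'][6].round(2),flush=True)
sys.exit(s['ft_torque'][2]>float(sys.argv[1]))
E
python3 -m creep '[[0,0.02,0,0.5,0.3],[0,0,0,0.5,0.3],[0,0,0,0.5,0.3],[0,0,0,0.5,0.3],[0,0,0,0.5,0.3],[0,0,0,0.5,0.3],[0,0,0,0.5,0.3],[0,0,0,0.5,0.3]]' >/dev/null; python3 chk.py .42 && 
python3 -m creep '[[0,0,0,0.5,0.3],[0,0,0,0.5,0.3]]' >/dev/null && python3 chk.py .42 && 
python3 -m creep '[[0,0,0,0.5,0.3],[0,0,0,0.5,0.3]]' >/dev/null && python3 chk.py .42 && 
python3 -m creep '[[0,0,0,0.5,0.3],[0,0,0,0.5,0.3]]' >/dev/null && python3 chk.py .42 && 
python3 -m creep '[[0,0,0,0.5,0.3],[0,0,0,0.5,0.3]]' >/dev/null && python3 chk.py .42 && 
python3 -m creep '[[0,0,0,0.5,0.3],[0,0,0,0.5,0.3]]' >/dev/null && python3 chk.py .42 && 
python3 -m creep '[[0,0,0,0.5,0.3],[0,0,0,0.5,0.3]]' >/dev/null && python3 chk.py .42
```

```text
18.35 yaw -9.88 Mz 0.302 F [-2.8  0.7  4.5] j7 -0.22False
```

```bash
sed -i 's/sys.exit(\(.*\))$/sys.exit(int(\1))/' chk.py
python3 -m creep '[[0,0,0,0.5,0.3],[0,0,0,0.5,0.3]]' >/dev/null && python3 chk.py .42 && 
python3 -m creep '[[0,0,0,0.5,0.3],[0,0,0,0.5,0.3]]' >/dev/null && python3 chk.py .42 && 
python3 -m creep '[[0,0,0,0.5,0.3],[0,0,0,0.5,0.3]]' >/dev/null && python3 chk.py .42 && 
python3 -m creep '[[0,0,0,0.5,0.3],[0,0,0,0.5,0.3]]' >/dev/null && python3 chk.py .42 && 
python3 -m creep '[[0,0,0,0.5,0.3],[0,0,0,0.5,0.3]]' >/dev/null && python3 chk.py .42 && 
python3 -m creep '[[0,0,0,0.5,0.3],[0,0,0,0.5,0.3]]' >/dev/null && python3 chk.py .42 && 
python3 -m creep '[[0,0,0,0.5,0.3],[0,0,0,0.5,0.3]]' >/dev/null && python3 chk.py .42 &&
python3 -m creep '[[0,0,0,0.5,0.3],[0,0,0,0.5,0.3]]' >/dev/null && python3 chk.py .42
```

```text
18.6 yaw -13.88 Mz 0.289 F [-3.3  1.4  4. ] j7 -0.28
18.85 yaw -17.88 Mz 0.288 F [-4.7  1.2  5.4] j7 -0.34
19.1 yaw -21.88 Mz 0.325 F [-4.4  1.8  4.8] j7 -0.4
19.35 yaw -25.88 Mz 0.3 F [-3.1  1.1  5.6] j7 -0.47
19.6 yaw -29.88 Mz 0.297 F [-3.8  0.9  4.2] j7 -0.53
19.85 yaw -33.88 Mz 0.239 F [-4.6  1.   5.4] j7 -0.59
20.1 yaw -37.88 Mz 0.283 F [-5.3  0.1  4.3] j7 -0.65
20.35 yaw -41.88 Mz 0.319 F [-4.7  0.8  3.9] j7 -0.71
```

```bash

python3 -m creep '[[0,0,0,0.3,0.3],[0,0,0,0.3,0.3]]' >/dev/null && python3 chk.py .4 && 
python3 -m creep '[[0,0,0,0.3,0.3],[0,0,0,0.3,0.3]]' >/dev/null && python3 chk.py .4 && 
python3 -m creep '[[0,0,0,0.3,0.3],[0,0,0,0.3,0.3]]' >/dev/null && python3 chk.py .4 && 
python3 -m creep '[[0,0,0,0.3,0.3],[0,0,0,0.3,0.3]]' >/dev/null && python3 chk.py .4 && 
python3 -m creep '[[0,0,0,0.3,0.3],[0,0,0,0.3,0.3]]' >/dev/null && python3 chk.py .4 && 
python3 -m creep '[[0,0,0,0.3,0.3],[0,0,0,0.3,0.3]]' >/dev/null && python3 chk.py .4 && 
python3 -m creep '[[0,0,0,0.3,0.3],[0,0,0,0.3,0.3]]' >/dev/null && python3 chk.py .4 && 
python3 -m creep '[[0,0,0,0.3,0.3],[0,0,0,0.3,0.3]]' >/dev/null && python3 chk.py .4 && 
python3 -m creep '[[0,0,0,0.3,0.3],[0,0,0,0.3,0.3]]' >/dev/null && python3 chk.py .4 && 
python3 -m creep '[[0,0,0,0.3,0.3],[0,0,0,0.3,0.3]]' >/dev/null && python3 chk.py .4
```

```text
20.6 yaw -44.22 Mz 0.318 F [-4.9 -0.4  4. ] j7 -0.74
20.85 yaw -46.63 Mz 0.311 F [-4.3 -0.3  3.7] j7 -0.78
21.1 yaw -49.03 Mz 0.268 F [-3.8 -1.9  3.1] j7 -0.82
21.35 yaw -51.42 Mz 0.404 F [-5.3 -2.2  2.9] j7 -0.85
```

```bash

python3 -m creep '[[0,0,0,0.15,0.3],[0,0,0,0.15,0.3]]' >/dev/null && python3 chk.py .52 && 
python3 -m creep '[[0,0,0,0.15,0.3],[0,0,0,0.15,0.3]]' >/dev/null && python3 chk.py .52 && 
python3 -m creep '[[0,0,0,0.15,0.3],[0,0,0,0.15,0.3]]' >/dev/null && python3 chk.py .52 && 
python3 -m creep '[[0,0,0,0.15,0.3],[0,0,0,0.15,0.3]]' >/dev/null && python3 chk.py .52 && 
python3 -m creep '[[0,0,0,0.15,0.3],[0,0,0,0.15,0.3]]' >/dev/null && python3 chk.py .52
```

```text
21.6 yaw -52.58 Mz 0.413 F [-4.1 -3.3  3. ] j7 -0.87
21.85 yaw -53.78 Mz 0.488 F [-3.5 -3.8  2.6] j7 -0.89
22.1 yaw -54.98 Mz 0.509 F [-4.3 -2.9  3.3] j7 -0.9
22.35 yaw -56.17 Mz 0.59 F [-4.4 -3.7  2.8] j7 -0.92
```

```bash

python3 -m creep '[[0,0,0,0.15,0.3],[0,0,0,0.12,0.3],[0,0,0,0,0.3]]' >/dev/null; python3 chk.py .7;python3 -m creep '[[0,0,0,0,0.3]]' >/dev/null; python3 chk.py .7;python3 -m creep '[[0,0,0,0,0.3]]' >/dev/null; python3 chk.py .7
```

```text
22.73 yaw -57.25 Mz 0.548 F [-3.8 -3.6  2.8] j7 -0.94
22.85 yaw -57.24 Mz 0.525 F [-2.6 -2.9  2.8] j7 -0.94
22.98 yaw -57.24 Mz 0.535 F [-4.  -3.7  2.7] j7 -0.94
```

```bash

python3 -m creep '[[0,0,0,0.06,0.3],[0,0,0,0.06,0.3]]' >/dev/null; python3 chk.py .7;python3 -m creep '[[0,0,0,0.05,0.3]]' >/dev/null; python3 chk.py .7
```

```text
23.23 yaw -57.71 Mz 0.719 F [-3.2 -3.9  3.2] j7 -0.94
23.35 yaw -57.92 Mz 0.611 F [-3.9 -2.9  3. ] j7 -0.95
```

About 18 N on the jar by both angle and torque. Releasing and lifting away.

```bash

python3 -m creep '[[0,0,0,0,0.5],[0,0,0,0,0.6],[0,0,0,0,0.8],[0,0,0,0,1],[0,0,0,0,1],[0,0,0,0,1]]'
python3 -m creep '[[0,0,-0.3,0,1],[0,0,-0.5,0,1],[0,0,-0.5,0,1],[0,0,-0.5,0,1],[0,0,-0.5,0,1],[0,0,-0.3,0,1],[0,0,0,0,1],[0,0,0,0,1],[0,0,0,0,1]]'
python3 - <<'E'
from h import *
a=cap('side')['pixels'][100:190,250:330];b=cap('top')['pixels'][165:255,310:390]
cv2.imwrite('pics/s4.png',cv2.resize(np.hstack([a,b]),None,fx=5,fy=5,interpolation=cv2.INTER_CUBIC))
E
```

```text
clock: 24.1
position: [0.5224, 0.0846, 0.1461]
ee_rot: [-3.019, -0.868, -0.0]
force: [0.0, 0.2, 0.0]
width: 0.97
gripper_force: 0.0
clock: 25.22
position: [0.5219, 0.0845, 0.2495]
ee_rot: [3.019, 0.868, -0.002]
force: [-0.0, 0.8, 0.4]
width: 1.0
gripper_force: 0.0
```

View pics/s4.png

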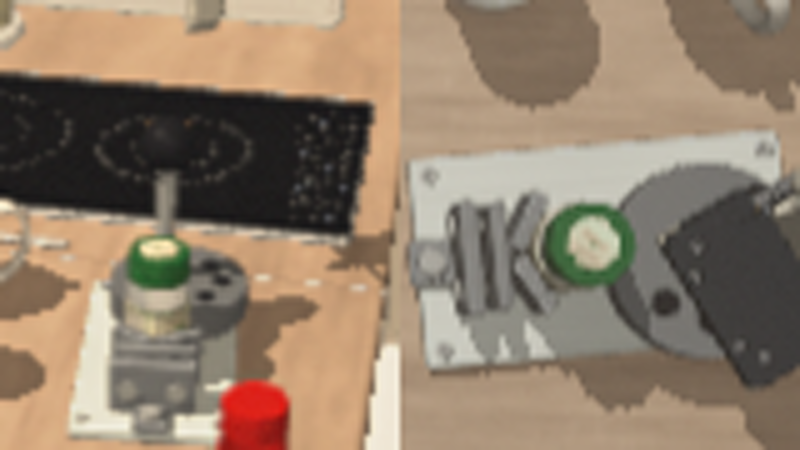

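The jar (top crop 590,245) has moved towards the V and the cam touches it. It stands upright and the gripper is clear above. Handing in.

```bash
python3 -c "
from h import *; print(sign_off())"
```

```text
the job is handed in; nothing more can be done
None
```

The spice jar stands upright in the clamp, seated in the V and held by the cam with an estimated 18 N (from knob torque and angle, not measured directly); the arm is clear and the job is handed in, but no verdict came back.

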